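# Daily check of the saw's stop button

## Robot

A 7-joint arm with a two-finger parallel gripper is mounted at the origin on the work surface. World frame = base frame: x ahead of the robot, y to its left, z up, the work surface at z = 0. Lengths are in mm, angles in rad, forces in N, time in s.
With the tool pointing down it reaches from about 350 to 900 mm from the base axis. Payload 8.1 kg.
Tool frame: the origin (TCP) lies on the centre line of the jaws, within the pads' length; the fingertips stand ahead of it and the grasp point (between the pads) lies 11 mm behind it (arm.tips_ahead is the z of the fingertips in the tool frame, in mm); z points along the fingers, y is the direction in which the jaws open and shut (so a half turn about z gives the same grasp; the last joint's range is limited). The gripper opens to 92 mm and grips with 3 to 60 N. Pads are 19 mm wide; open, the fingers measure 130 mm over their backs; the gripper's body (75 mm by 190 mm) begins 47 mm behind the grasp point.
Start: joints at [-1.229, 0.434, 0.025, 1.573, -0.012, 1.134, -0.075], TCP at [268.951, 564.187, 234.742] pointing down, gripper open.
Joint ranges: [-2.62, 2.62], [-0.44, 2.09], [-1.27, 1.32], [0.08, 2.57], [-1.32, 4.46], [0.12, 2], [-2.74, 2.74]. Speed limits (rad/s): [2.22, 2.22, 3.01, 3.01, 3.14, 3.14, 3.14].

## Interface

Orientations are given as [roll, pitch, yaw] about the fixed x, y, z axes, in that order (R = Rz(yaw) Ry(pitch) Rx(roll)).
In Python, from cell import arm, capture, camera_params gives the robot as it stands.
- The arm moves only by the tool drive_tool, never from a script. Its arguments are lists of equal length, an entry for each row: "translation": the shift along the tool's x, y, z in mm, a list of three; "rot": the turn, a rotation vector about the tool's x, y, z in rad, a list of three. A call has 1 to 8 rows; each row shifts and turns the pose as measured when the row begins, along the tool's axes as they then stand; what a row does not reach is not made up. A row lasts 1/12 s, in which the tool goes at most 41.7 mm and 7.16 degrees, less where a joint would pass 70% of its speed; a pose out of reach is approached as far as the arm can. A call is refused whole if a number of a shift passes 41.7 or a number of a turn 0.125, either way. A call with a gripper value outside its range is refused whole. "claw" is the finger opening in mm, from 0 to 91.8, set as the call begins (left out, the last holds). The fingers move at their own pace and stop on an object; "squeeze" is the grip in N (left out, the last holds). Time passes only in rows, so rows that do not move let the fingers close. It gives the time, the measured TCP pose, the force and the opening at its end, in the units of the state.
- arm.observe(): the state, without advancing time (a new reading comes with each control period).
- capture(name): name is "scene" or "side" or "wrist"; returns (picture, depth): 420x560x3 uint8, red, green, blue; 420x560 float32, mm along the optical axis (not along the pixel's ray), 0 where there is no reading.
- camera_params(name): a dict with "camera_matrix" (3x3 intrinsics, pixels), "pose" (4x4, takes a point from camera to world coordinates); the wrist camera has in their place "tool_from_camera" (4x4, takes a point from camera to tool coordinates, whose origin is the TCP and whose axes are the flange's). Camera axes: x right, y up, looking along -z (the intrinsics and any distortion apply to the point x, -y, -z); pixel columns grow to the right and rows downward; lengths in mm; the calibration is good to about 2 mm. The wrist camera is an equidistant fisheye: a pixel r from the principal point sees the ray r / f radians off the axis. A picture is of the moment at which its call begins: read the wrist's pose just before it. camera_params takes no time and is no camera call.
- arm.hand_in(): hands the job in, once; it reports no verdict.
The state is a dict: "time": time; "q": joint angles; "joint_vel": joint speeds; "effort": joint torques, N m; "tcp_pos": TCP position; "orientation": TCP orientation; "ft_force": force on the tool from outside, world axes, zero at the start; "torque": the same for the moment, N m; "gripper_width": finger opening in mm.
Only numpy, scipy, OpenCV 4.12 (cv2) and the standard library are available. Lean on these libraries where they do the work, as an engineer would, in place of code of your own. Each camera call takes 0.05 s, during which the arm holds its last target. There are 200 camera calls.

## Task

Do the morning check of the saw's stop button, using only pushes of the fingertips or the outside of the fingers. Press the big red mushroom button down until it latches in, then push one of its wings sideways to twist the head clockwise (seen from above) until it pops back up, and move clear. Push with moderate force, pinch and lift nothing, do not press the green start button, and leave the glue, tape measure, offcut and chisel where they are.

Things in the scene. Friction and masses are not known exactly. Their poses are not given: they have to be found in the camera images.
- stop_station: Yellow box screwed to the bench, 130 x 130 x 50 mm high; origin at the centre of its underside, z up. A red mushroom button stands upright on the middle of its top. With the button up, the two wings of its head lie along the box's x axis and there are 28 mm free between box and head, around a 28 mm stem.
- stop_press (a joint): How far the red button is pushed in, m: 0 up, 0.010 at its lower stop. A spring pushes it up with about 6 N when up and 9 N fully in. Pressed 9 mm or more, the head snaps by itself 0.6 rad (34 degrees) anticlockwise, unless something holds it from turning, and is latched: let go, it stays 7 to 8 mm in.
- stop_turn (a joint): Turn of the red head about the vertical, rad, clockwise (from above) positive: about 0 when up, -0.6 when latched in, end stop +0.25. A spring (0.06 to 0.08 N m) always turns it anticlockwise; 2 to 4 N on a wing overcomes it. The head is slippery. Turned back from the latch to about 0 to +0.1, the head pops up by itself and stays up, at 0, when let go.
- stop_top (a point): Top centre of the red dome, where to press: 100 mm above the bench when up. The head is 75 mm in diameter, 22 mm tall, its underside flat; white arrows on the dome point clockwise. The point turns and sinks with the head; its x axis points along wing_a.
- wing_a (a point): Top of one of the two red wings on opposite sides of the head, 48 mm from the axis; turns and sinks with the head. Wings: 10 mm thick, 14 mm tall, reaching out from the rim (37.5 mm) to 58 mm from the axis, tops 92 mm above the bench when up. Its x axis points outward; its +y side is the anticlockwise side (push there, towards -y).
- wing_b (a point): The same point on the opposite wing, 48 mm from the axis. Its x axis points inward to the axis, and its -y side is the wing's anticlockwise side (push there, towards +y).
- start_station: Grey box screwed to the bench, 80 x 80 x 50 mm high, origin at the centre of its underside. On its top is the green start button, 28 mm in diameter on a black collar, 72 mm above the bench at its top. Not to be pressed.
- start (a joint): Travel of the green start button, m: 0 up, 0.006 pressed. Must stay up.
- glue: Loose white glue bottle with orange cap, 52 mm in diameter, 115 mm high, origin under its base. Leave alone.
- tape: Loose yellow tape measure, 70 x 36 x 62 mm high, origin under its centre. Leave alone.
- offcut: Loose hardwood offcut, 110 x 45 x 40 mm high, origin under its centre. Leave alone.
- chisel: Loose wood chisel lying on the bench, 225 mm long along its x axis, handle 26 mm thick to -x, origin at bench level near the middle of its length. Leave alone.
Not all that is in view belongs to the job. Of the things like the stop_station, leave any that is blue or turquoise; of the rest the larger one is meant.

How it is judged:
By the outcome, as a careful person would: the job done as asked, in the order asked, and still so for the second after the job is handed in, with the robot touching nothing.
It also fails if it takes over 42 s, if anything falls off the work surface, if the arm or the gripper's body presses on something with over 40 N, if the wrist force passes 120 N, or if a joint passes its speed limit or range.

## Working session

There is one attempt and no reset: what is moved stays moved. The work goes in short steps, Python scripts to look and compute and a tool call to move; the robot and the scene stay as the last step left them, time stands still between calls to the robot, and variables do not carry over. Pictures are saved under pics/ and viewed, about 8 in all and at most 12, crops included, and the job is handed in when it is done.

Besides the shell and the picture viewer there is one more tool, called after "Emit:" by a JSON object that holds its "op" and its "data". drive_tool: Moves the arm, as the interface text tells. Its arguments: {"type":"object","properties":{"translation":{"type":"array"},"rot":{"type":"array"},"claw":{"type":"number"},"squeeze":{"type":"number"}},"required":["translation","rot"]}

```bash
ls; mkdir -p pics
python3 - <<'E'
from cell import arm,capture,camera_params
import cv2,numpy as np
s=arm.observe();print(s);print(arm.tips_ahead)
for n in("scene","side"):
    p,d=capture(n);cv2.imwrite(f"pics/{n}0.png",p[:,:,::-1]);np.save(f"pics/{n}0.npy",d);print(n,camera_params(n))
print(camera_params("wrist"))
E
```

```text
pics
{'time': 0.0, 'q': array([-1.22862481,  0.43516702,  0.02496146,  1.57408107, -0.01160068,
        1.13397394, -0.07511641]), 'joint_vel': array([-0.00010175, -0.00013068, -0.00118135,  0.00370076,  0.00023702,
       -0.00041857,  0.00032932]), 'effort': array([-1.94479935e-05, -6.67868185e+01,  9.84841548e-01, -3.14463580e+01,
       -6.05696090e-02,  4.30473906e-02,  1.65662068e-04]), 'tcp_pos': array([268.74343807, 563.73818016, 233.98578104]), 'orientation': array([-3.14011384e+00,  1.29202906e-04,  2.69674535e+00]), 'ft_force': array([ 0.46308346, -0.10271286,  0.26484918]), 'torque': array([-0.02812151, -0.0072406 , -0.02274747]), 'gripper_width': 91.6939532901065}
8.0
scene {'camera_matrix': array([[539.28158938,   0.        , 287.72620414],
       [  0.        , 539.28158938, 217.3513846 ],
       [  0.        ,   0.        ,   1.        ]]), 'pose': array([[ 8.49523978e-01, -4.11686831e-01,  3.29883259e-01,
         1.03533090e+03],
       [ 5.27189980e-01,  6.39396870e-01, -5.59680594e-01,
        -8.42657776e+02],
       [ 1.94868069e-02,  6.49373233e-01,  7.60220145
[... 481 characters left out ...]
 [ 1.42853707e-02,  7.38408098e-01,  6.74202795e-01,
         8.33783607e+02],
       [ 0.00000000e+00,  0.00000000e+00,  0.00000000e+00,
         1.00000000e+00]])}
{'camera_matrix': array([[325.1922621 ,   0.        , 280.23549425],
       [  0.        , 325.1922621 , 211.6673441 ],
       [  0.        ,   0.        ,   1.        ]]), 'tool_from_camera': array([[ 1.85969497e-04,  9.67458463e-01,  2.53029814e-01,
         6.76462938e+01],
       [ 9.99999356e-01, -4.63273716e-04,  1.03635495e-03,
         2.52922187e-01],
       [ 1.11985243e-03,  2.53029458e-01, -9.67457926e-01,
        -1.50275832e+02],
       [ 0.00000000e+00,  0.00000000e+00,  0.00000000e+00,
         1.00000000e+00]])}
```

View pics/scene0.png

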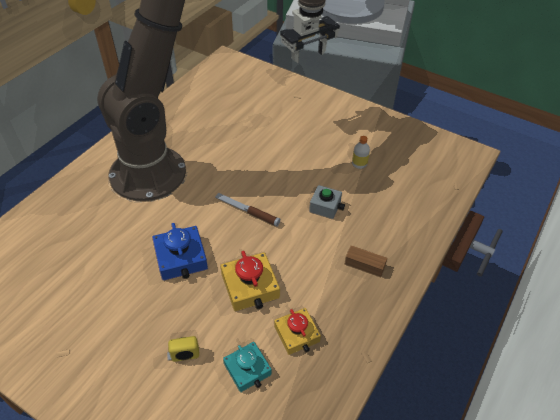

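View pics/side0.png

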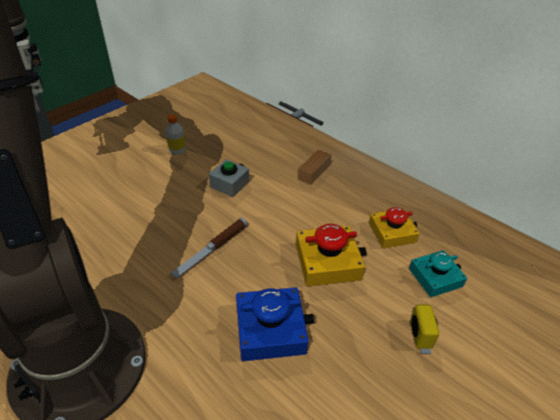

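The scene view shows the large yellow station with its red head at about (249,268), and the side view shows it at (332,238). The small yellow one and the blue and turquoise ones are decoys. Next I get 3D points from the red masks and depth.

```bash
cat > h.py <<'E'
import numpy as np,cv2
from cell import arm,capture,camera_params
def world(n,d,m):
    c=camera_params(n);K=c["camera_matrix"];v,u=np.nonzero(m&(d>0));z=d[v,u]
    P=np.c_[(u-K[0,2])/K[0,0]*z,-(v-K[1,2])/K[1,1]*z,-z,np.ones(len(z))]
    return (P@c["pose"].T)[:,:3]
def cast(n,uv,h):
    c=camera_params(n);K=c["camera_matrix"];T=c["pose"];uv=np.atleast_2d(uv)
    D=np.c_[(uv[:,0]-K[0,2])/K[0,0],-(uv[:,1]-K[1,2])/K[1,1],-np.ones(len(uv))]@T[:3,:3].T
    return T[:3,3]+D*((h-T[2,3])/D[:,2])[:,None]
def red(p):
    H=cv2.cvtColor(p,cv2.COLOR_RGB2HSV);return ((H[...,0]<6)|(H[...,0]>174))&(H[...,1]>170)&(H[...,2]>90)
def comp(m,uv):
    n,l=cv2.connectedComponents(m.astype(np.uint8));return l==l[uv[1],uv[0]]
E
python3 - <<'E'
from h import *
for n,uv in(("scene",(244,272)),("side",(318,240))):
    p=cv2.imread(f"pics/{n}0.png")[:,:,::-1].copy();d=np.load(f"pics/{n}0.npy")
    m=red(p);k,l,st,ce=cv2.connectedComponentsWithStats(m.astype(np.uint8))
    for i in range(1,k):
        if st[i,4]>100:
            P=world(n,d,l==i);T=P[P[:,2]>80]
            print(n,st[i],ce[i],P.mean(0).round(1),P.max(0).round(1),P.min(0).round(1))
            # wing ends: points furthest from centre
            c=P[:,:2].mean(0)
            for _ in range(10):
                w=P[np.linalg.norm(P[:,:2]-c,axis=1)<34];c=.5*(w[:,:2].max(0)+w[:,:2].min(0))
            top=P[P[:,2]>P[:,2].max()-4]
            r=P[:,:2]-c;f=np.linalg.norm(r,axis=1)>43
            print(' c',c.round(1),'top',top.mean(0).round(1),np.sort(np.degrees(np.arctan2(r[f,1],r[f,0]))).round(0)[::4],np.linalg.norm(r,axis=1).max())
    # yellow box tops
    H=cv2.cvtColor(p,cv2.COLOR_RGB2HSV);ym=(H[...,0]>19)&(H[...,0]<30)&(H[...,1]>190)&(H[...,2]>120)
    P=world(n,d,ym);P=P[(abs(P[:,2]-50)<6)];c=(P[:,:2]);
    big=P[np.linalg.norm(c-top.mean(0)[:2],axis=1)<1e9]
    np.save(f'pics/y_{n}.npy',P)
    km=cv2.kmeans(P[:,:2].astype(np.float32),3,None,(3,50,.1),5,2)
    for i in range(3):
        q=P[km[1].ravel()==i];print(' box',len(q),cv2.minAreaRect(q[:,:2].astype(np.float32)),q[:,2].mean())
E
```

```text
scene [236 251  27  35 478] [248.90376569 268.64644351] [ 536.5 -189.3   95.3] [ 576.7 -148.   105.3] [ 488.7 -222.    83.8]
 c [ 536.5 -189.3] top [ 533.1 -186.1  102.6] [-40. -37. -33. 137. 139. 141. 143. 145.] 63.17481175654673
scene [288 310  20  26 262] [297.4389313 322.8740458] [ 719.9 -244.1   67. ] [ 749.6 -207.7   78.8] [ 686.5 -266.9   33.9]
 c [ 718.4 -241.5] top [ 715.4 -245.9   76.2] [131.] 45.0209027758386Traceback (most recent call last):
  File "<stdin>", line 21, in <module>
cv2.error: OpenCV(4.12.0) /io/opencv/modules/core/src/kmeans.cpp:243: error: (-2:Unspecified error) in function 'double cv::kmeans(cv::InputArray, int, cv::InputOutputArray, cv::TermCriteria, int, int, cv::OutputArray)'
> There can't be more clusters than elements (expected: 'N >= K'), where
>     'N' is 0
> must be greater than or equal to
>     'K' is 3
```

The red head is centred near (536, -189), with its wings along about 142° and -38°. I'll drive over it with the fingers closed and check it from near.

Emit:
{"op": "drive_tool", "data": {"translation": [[-20, -20, 0], [-28, -28, 0], [-28, -28, 0], [-28, -28, 0], [-28, -28, 0], [-28, -28, 0], [-28, -28, 0], [-28, -28, 0]], "rot": [[0, 0, 0], [0, 0, 0], [0, 0, 0], [0, 0, 0], [0, 0, 0], [0, 0, 0], [0, 0, 0], [0, 0, 0]], "claw": 0, "squeeze": 20}}

```text
time: 0.77
tcp_pos: [368.1, 272.4, 229.3]
orientation: [-3.137, -0.005, 2.713]
ft_force: [1.2, -0.6, 0.9]
gripper_width: 43.0
```

Emit:
{"op": "drive_tool", "data": {"translation": [[-28, -28, 0], [-28, -28, 0], [-28, -28, 0], [-28, -28, 0], [-28, -28, 0], [-28, -28, 0], [-28, -28, 0], [-20, -20, 0]], "rot": [[0, 0, 0], [0, 0, 0], [0, 0, 0], [0, 0, 0], [0, 0, 0], [0, 0, 0], [0, 0, 0], [0, 0, 0]]}}

```text
time: 1.43
tcp_pos: [475.2, -32.0, 229.0]
orientation: [-3.137, -0.005, 2.712]
ft_force: [0.3, 0.0, 0.2]
gripper_width: 0.2
```

Emit:
{"op": "drive_tool", "data": {"translation": [[-28, -28, 0], [-28, -28, 0], [-28, -28, 0], [-28, -28, 0], [-5, -3, 0], [0, 0, 0], [0, 0, 0], [0, 0, 0]], "rot": [[0, 0, 0], [0, 0, 0], [0, 0, 0], [0, 0, 0], [0, 0, 0.124], [0, 0, 0.124], [0, 0, 0.124], [0, 0, 0.124]]}}

```text
time: 2.1
tcp_pos: [532.8, -203.8, 226.9]
orientation: [-3.13, -0.0, 2.208]
ft_force: [0.5, 0.4, 0.7]
gripper_width: 0.4
```

Emit:
{"op": "drive_tool", "data": {"translation": [[0, 0, 0], [0, 0, 0], [0, 0, 0], [0, 0, 0], [0, 0, 0], [0, 0, 0], [0, 0, 0], [0, 0, 0]], "rot": [[0, 0, 0.124], [0, 0, 0.124], [0, 0, 0.124], [0, 0, 0.124], [0, 0, 0.124], [0, 0, 0.124], [0, 0, 0.124], [0, 0, 0.124]]}}

```text
time: 2.77
tcp_pos: [530.5, -203.6, 224.1]
orientation: [-3.13, 0.01, 1.21]
ft_force: [0.2, 0.1, -0.3]
gripper_width: 0.5
```

Run:
```python
from h import *
s=arm.observe();print(s["tcp_pos"],s["orientation"],s["time"],s["q"])
for n in("wrist","side"):
    p,d=capture(n);cv2.imwrite(f"pics/{n}1.png",p[:,:,::-1]);np.save(f"pics/{n}1.npy",d)
np.save("pics/pose1.npy",np.r_[s["tcp_pos"],s["orientation"]])
```

```text
[ 530.48613103 -203.60829482  224.05873782] [-3.12955253  0.01030891  1.21019898] 2.7667 [-0.30709365  0.4369552   0.81790583  1.76447397 -0.34012875  1.10359442
  0.26237716]
```

View pics/wrist1.png

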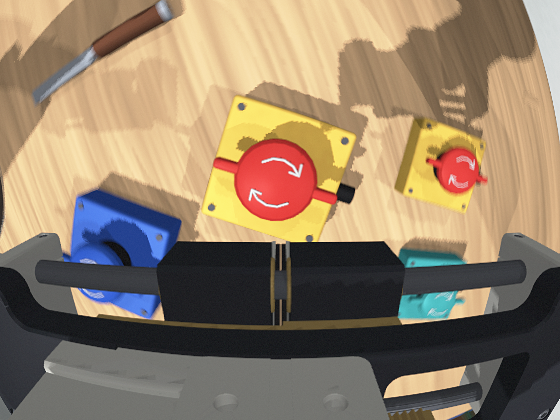

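The wrist view shows the red head at about (276,179), its wings at (225,165) and (330,197), and the fingers below at (281,270). I'll turn this into world positions.

```bash
cat >> h.py <<'E'
from scipy.spatial.transform import Rotation as Ro
def wray(pose,uv):
    c=camera_params("wrist");K=c["camera_matrix"];T=c["tool_from_camera"];uv=np.atleast_2d(uv).astype(float)
    a=(uv-[K[0,2],K[1,2]])/K[0,0];r=np.linalg.norm(a,axis=1)+1e-9
    D=np.c_[a[:,0]/r*np.sin(r),-a[:,1]/r*np.sin(r),-np.cos(r)]
    R=Ro.from_euler("xyz",pose[3:]).as_matrix()
    return R@T[:3,3]+pose[:3],D@T[:3,:3].T@R.T
def wcast(pose,uv,h):
    o,D=wray(pose,uv);return o+D*((h-o[2])/D[:,2])[:,None]
def head(pose,p,z0):
    """centre & wing angle from red blob, at dome-rim height z0"""
    m=red(p);k,l,st,ce=cv2.connectedComponentsWithStats(m.astype(np.uint8));i=1+np.argmax(st[1:,4])
    m=(l==i).astype(np.uint8);f=cv2.morphologyEx(m,cv2.MORPH_CLOSE,np.ones((15,15)))
    core=cv2.morphologyEx(f,cv2.MORPH_OPEN,cv2.getStructuringElement(2,(41,41)))
    cn=max(cv2.findContours(core,0,1)[0],key=len)[:,0]
    P=wcast(pose,cn,z0);(cx,cy),r=cv2.minEnclosingCircle(P[:,:2].astype(np.float32))
    e=cv2.fitEllipse(P[:,:2].astype(np.float32))
    v,u=np.nonzero(m);W=wcast(pose,np.c_[u,v],z0+6)[:,:2]-e[0];rr=np.linalg.norm(W,axis=1)
    W=W[(rr>45)&(rr<62)];a=np.arctan2(W[:,1],W[:,0]);two=.5*np.angle(np.exp(2j*a).mean())
    print("head",ce[i],"circ",cx,cy,r,"ell",e,"wing deg",np.degrees(two),len(W), "sides",[np.degrees(np.angle(np.exp(1j*a[s]).mean())) for s in (np.cos(a-two)>0,np.cos(a-two)<0)])
E
python3 - <<'E'
from h import *
p=cv2.imread("pics/wrist1.png")[:,:,::-1].copy();pose=np.load("pics/pose1.npy");head(pose,p,82)
H=cv2.cvtColor(p,cv2.COLOR_RGB2HSV);
c=wcast(pose,[[240,97],[355,134]],50);print(c,np.degrees(np.arctan2(*(c[1]-c[0])[1::-1])),np.linalg.norm(c[1]-c[0]))
for n in("side",):
    p=cv2.imread(f"pics/{n}1.png")[:,:,::-1].copy();d=np.load(f"pics/{n}1.npy");m=red(p)
    k,l,st,ce=cv2.connectedComponentsWithStats(m.astype(np.uint8))
    for i in range(1,k):
        if st[i,4]>100: P=world(n,d,l==i);print(ce[i],st[i],P.mean(0),cast(n,ce[i],95))
print(cast("scene",[[248.9,268.6]],93))
E
```

```text
head [276.37515127 178.92154094] circ 531.6576538085938 -183.5088653564453 38.48903274536133 ell ((531.5228881835938, -183.43357849121094), (74.40250396728516, 75.2165298461914), 25.37076187133789) wing deg -38.48742418077145 258 sides [np.float64(-36.96495774782525), np.float64(139.76314076150555)]
[[ 526.09466571  -97.35518529   50.        ]
 [ 620.41686543 -171.5116546    50.        ]] -38.174562936528645 119.98274584293377
[396.2173913  215.75889328] [381 208  31  16 253] [ 708.66728795 -241.89504489   66.04912739] [[ 678.76689103 -254.00627708   95.        ]]
[330.95698925 237.33486943] [307 224  49  26 651] [ 521.79670155 -187.18255511   94.47964278] [[ 521.18281907 -187.54136745   95.        ]]
[[ 535.55834052 -188.03576641   93.        ]]
```

Emit:
{"op": "drive_tool", "data": {"translation": [[18, -6, 20], [0, 0, 30], [0, 0, 30], [0, 0, 18], [0, 0, 0]], "rot": [[0, 0, 0.06], [0, 0, 0], [0, 0, 0], [0, 0, 0], [0, 0, 0]]}}

```text
time: 3.28
tcp_pos: [531.3, -184.1, 123.4]
orientation: [-3.133, 0.011, 1.177]
ft_force: [-0.1, 0.7, -0.1]
gripper_width: -0.1
```

Run:
```python
from h import *
s=arm.observe();print(s["tcp_pos"],s["orientation"],s["time"],s["ft_force"])
print(Ro.from_euler("xyz",s["orientation"]).as_matrix().round(4))
p,d=capture("side");cv2.imwrite("pics/side2.png",cv2.resize(p[150:320,220:440,::-1],None,fx=3,fy=3))
```

```text
[ 531.34337214 -184.13099183  123.36744965] [-3.13336139  0.01061111  1.17691548] 3.2833 [-0.05612572  0.66193405 -0.12494987]
[[ 0.3838  0.9234 -0.0117]
 [ 0.9234 -0.3838 -0.0066]
 [-0.0106 -0.0082 -0.9999]]
```

View pics/side2.png

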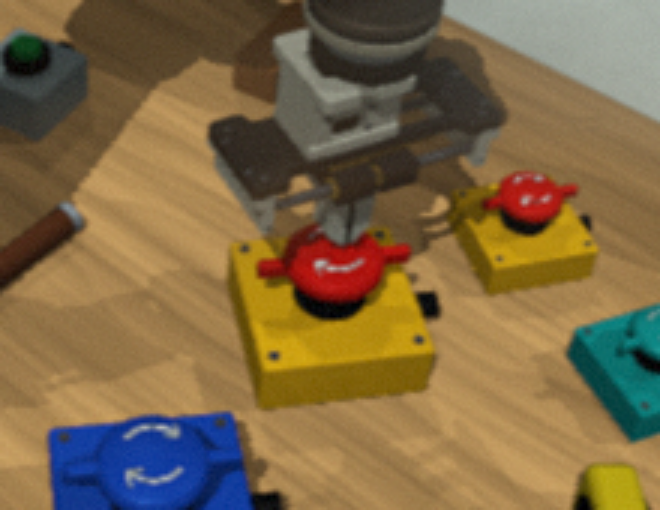

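The side crop shows the closed fingertips at crop (348,243), which is just above the red dome. I'll press down in small rows and watch the force.

Emit:
{"op": "drive_tool", "data": {"translation": [[0, 0, 8], [0, 0, 5], [0, 0, 4]], "rot": [[0, 0, 0], [0, 0, 0], [0, 0, 0]]}}

```text
time: 3.58
tcp_pos: [533.5, -185.7, 109.9]
orientation: [-3.139, 0.01, 1.181]
ft_force: [0.1, -0.5, 0.5]
gripper_width: 0.6
```

Emit:
{"op": "drive_tool", "data": {"translation": [[0, 0, 3], [0, 0, 3]], "rot": [[0, 0, 0], [0, 0, 0]]}}

```text
time: 3.75
tcp_pos: [534.4, -186.2, 105.0]
orientation: [-3.141, 0.008, 1.182]
ft_force: [-1.9, 1.4, 6.5]
gripper_width: 0.3
```

Emit:
{"op": "drive_tool", "data": {"translation": [[0, -1, 3], [0, -1, 3]], "rot": [[0, 0, 0], [0, 0, 0]]}}

```text
time: 3.92
tcp_pos: [534.4, -186.0, 100.8]
orientation: [3.138, 0.007, 1.183]
ft_force: [0.0, 0.6, 7.0]
gripper_width: 0.5
```

Emit:
{"op": "drive_tool", "data": {"translation": [[0, 0, 2], [0, 0, 0.5]], "rot": [[0, 0, 0], [0, 0, 0]]}}

```text
time: 4.08
tcp_pos: [535.6, -186.3, 100.0]
orientation: [3.135, 0.005, 1.184]
ft_force: [-1.7, 1.5, 7.2]
gripper_width: 0.4
```

Emit:
{"op": "drive_tool", "data": {"translation": [[0, -1, 2], [0, -1, 2]], "rot": [[0, 0, 0], [0, 0, 0]]}}

```text
time: 4.25
tcp_pos: [535.6, -186.4, 98.3]
orientation: [3.131, 0.004, 1.184]
ft_force: [-1.4, 1.4, 13.1]
gripper_width: 0.6
```

Emit:
{"op": "drive_tool", "data": {"translation": [[0, 0, 1.5], [0, 0, 0]], "rot": [[0, 0, 0], [0, 0, 0]]}}

```text
time: 4.42
tcp_pos: [536.7, -186.9, 99.3]
orientation: [3.128, 0.002, 1.185]
ft_force: [-2.6, 0.5, 6.9]
gripper_width: 0.1
```

13 N at a TCP height of 98.3 suggests the lower stop. I'll lift and look.

Emit:
{"op": "drive_tool", "data": {"translation": [[0, 0, -10], [-20, 0, -40], [-30, 0, -20], [0, 0, 0]], "rot": [[0, 0, 0], [0, 0, 0], [0, 0, 0], [0, 0, 0]]}}

```text
time: 4.75
tcp_pos: [517.9, -232.4, 171.4]
orientation: [3.127, 0.003, 1.189]
ft_force: [-0.5, -1.3, -0.4]
gripper_width: 0.0
```

Run:
```python
from h import *
s=arm.observe();print(s["tcp_pos"],s["orientation"],s["time"],s["ft_force"])
pose=np.r_[s["tcp_pos"],s["orientation"]]
p,d=capture("wrist");cv2.imwrite("pics/wrist3.png",p[:,:,::-1]);head(pose,p,82);head(pose,p,75)
```

```text
[ 517.87954683 -232.41547871  171.36542236] [3.12695654e+00 2.56389588e-03 1.18936451e+00] 4.75 [-0.46949846 -1.32761154 -0.40942827]
head [272.26888175 147.8760296 ] circ 532.1224365234375 -180.8868408203125 37.95118713378906 ell ((532.1215209960938, -181.84632873535156), (72.01641082763672, 73.63081359863281), 81.91493225097656) wing deg -3.6404806154937686 345 sides [np.float64(-3.260055875602605), np.float64(175.9398429659763)]
head [272.26888175 147.8760296 ] circ 531.8460693359375 -181.26036071777344 39.060604095458984 ell ((531.8450927734375, -182.24789428710938), (74.12171173095703, 75.78330993652344), 81.91513061523438) wing deg -3.6430164119561272 389 sides [np.float64(-3.252163976889957), np.float64(175.93056323928445)]
```

View pics/wrist3.png

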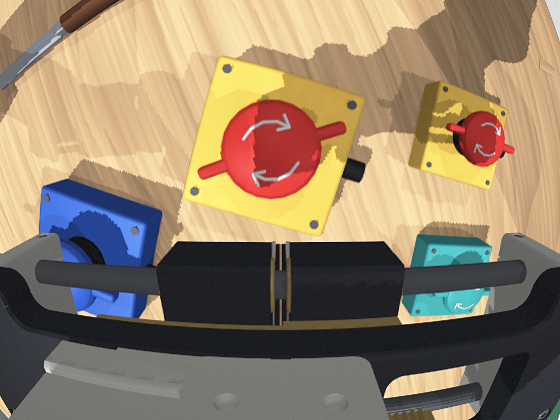

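It has latched: the head is centred near (531.7, -183) and the wings are at about -4° and 176°, turned 34° anticlockwise. I'll go to the anticlockwise side of the near wing (image left, at (212,172)).

Emit:
{"op": "drive_tool", "data": {"translation": [[2, -34, 0], [2, -34, 0], [0, 0, 25], [0, 0, 25], [0, 0, 0]], "rot": [[0.015, 0, 0], [0, 0, 0], [0, 0, 0], [0, 0, 0], [0, 0, 0]]}}

```text
time: 5.22
tcp_pos: [458.4, -197.5, 120.9]
orientation: [3.135, -0.003, 1.194]
ft_force: [-1.4, 1.0, -0.7]
gripper_width: 0.5
```

Emit:
{"op": "drive_tool", "data": {"translation": [[-8, 0, 8], [0, 0, 18], [0, 0, 14], [0, 0, 0]], "rot": [[0, 0, 0], [0, 0, 0], [0, 0, 0], [0, 0, 0]]}}

```text
time: 5.55
tcp_pos: [457.7, -203.7, 81.6]
orientation: [3.135, -0.004, 1.197]
ft_force: [-0.6, -0.3, 0.6]
gripper_width: 0.2
```

```bash
cat >> h.py <<'E'
def ut():
    s=arm.observe();r=s["tcp_pos"][:2]-[531.7,-183];print("u",r@[-.916,.4],"t",r@[.4,.916],"z",s["tcp_pos"][2],s["orientation"],s["time"],s["ft_force"]);return np.r_[s["tcp_pos"],s["orientation"]]
E
python3 - <<'E'
from h import *
pose=ut();p,d=capture("side");cv2.imwrite("pics/side4.png",cv2.resize(p[150:320,220:440,::-1],None,fx=3,fy=3))
E
```

```text
u 59.49800976899978 t -48.53236587340003 z 81.55676371359634 [ 3.13517324 -0.0043244   1.19693538] 5.55 [-0.57989991 -0.25722815  0.61188978]
```

View pics/side4.png

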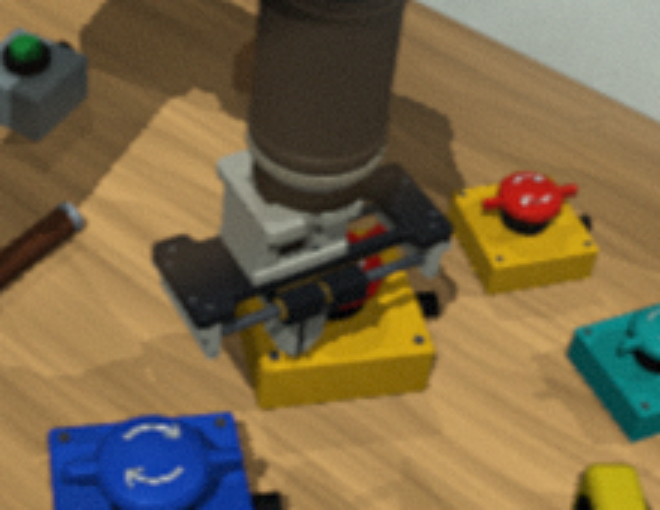

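The fingertips stand over the box's near corner at crop (300,345), on the anticlockwise side of the near wing, and nothing is touching. I'll lower 4 mm and push.

Emit:
{"op": "drive_tool", "data": {"translation": [[0, -2, 4], [6, -1, 0], [6, -1, 0]], "rot": [[0, 0, 0], [0, 0, 0], [0, 0, 0]]}}

```text
time: 5.85
tcp_pos: [460.4, -192.1, 80.8]
orientation: [3.131, -0.004, 1.195]
ft_force: [-0.3, 0.4, 0.1]
gripper_width: 0.2
```

Emit:
{"op": "drive_tool", "data": {"translation": [[6, -1, 0], [6, -1, 0], [6, -1, 0]], "rot": [[0, 0, 0], [0, 0, 0], [0, 0, 0]]}}

```text
time: 6.1
tcp_pos: [464.7, -172.7, 82.2]
orientation: [3.13, -0.004, 1.195]
ft_force: [0.1, -2.0, 0.6]
gripper_width: 0.3
```

Emit:
{"op": "drive_tool", "data": {"translation": [[5, 1, 1.5], [5, 1, 1.5], [5, 1, 1]], "rot": [[0, 0, 0], [0, 0, 0], [0, 0, 0]]}}

```text
time: 6.35
tcp_pos: [474.0, -157.3, 78.7]
orientation: [3.129, -0.005, 1.197]
ft_force: [-0.4, -1.9, 0.0]
gripper_width: 0.5
```

Run:
```python
from h import *
pose=ut();p,d=capture("wrist");cv2.imwrite("pics/wrist5.png",p[:,:,::-1]);head(pose,p,75)
```

```text
u 63.107894371419576 t 0.4834397171566787 z 78.69348589924236 [ 3.12947447 -0.0046855   1.19661796] 6.35 [-0.40435522 -1.8789373   0.01788015]
head [402.37966489 232.03712871] circ 550.3089599609375 -171.99749755859375 30.067480087280273 ell ((550.537353515625, -171.81788635253906), (33.09737777709961, 58.629249572753906), 47.09817123413086) wing deg -23.693822244864975 311 sides [np.float64(nan), np.float64(156.30587810065398)]h.py:34: RuntimeWarning: Mean of empty slice.
  print("head",ce[i],"circ",cx,cy,r,"ell",e,"wing deg",np.degrees(two),len(W), "sides",[np.degrees(np.angle(np.exp(1j*a[s]).mean())) for s in (np.cos(a-two)>0,np.cos(a-two)<0)])
  ret = ret.dtype.type(ret / rcount)
```

View pics/wrist5.png

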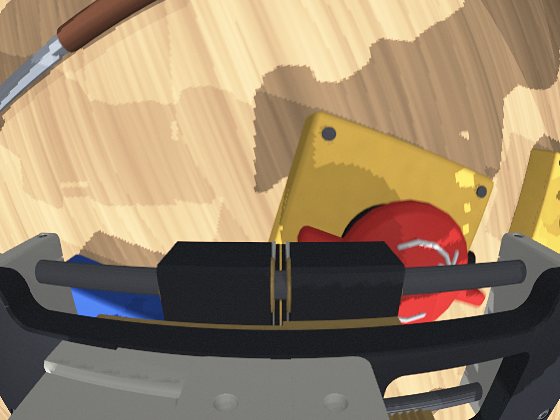

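The wing shows at (318,237) ahead of the fingers and has turned most of the way. A little more.

Emit:
{"op": "drive_tool", "data": {"translation": [[4, 0.5, 0], [4, 0.5, 0]], "rot": [[0, 0, 0], [0, 0, 0]]}}

```text
time: 6.57
tcp_pos: [478.8, -149.2, 78.4]
orientation: [3.13, -0.004, 1.197]
ft_force: [-2.6, -4.5, -0.5]
gripper_width: 0.7
```

Run:
```python
from h import *
pose=ut();print(wcast(pose,[[305,230]],90))
for n in("scene","side"):
    p,d=capture(n);m=red(p);P=world(n,d,m);P=P[np.linalg.norm(P[:,:2]-[531,-184],axis=1)<70];print(n,len(P),np.percentile(P[:,2],[50,90,98]) if len(P) else 0)
    d0=np.load(f"pics/{n}0.npy");P0=world(n,d0,m);P0=P0[np.linalg.norm(P0[:,:2]-[531,-184],axis=1)<70];print(' before',np.percentile(P0[:,2],[50,90,98]), np.median((d-d0)[m&(d>0)&(abs(d-d0)<20)]))
```

```text
u 62.025485024440236 t 9.799308279514063 z 78.35355868498925 [ 3.12958127 -0.00440147  1.19732334] 6.5667 [-2.60286194 -4.53356177 -0.53103505]
[[ 497.58148519 -131.83535416   90.        ]]
scene 355 [ 94.42058536  99.87998132 102.52351864]
 before [ 94.65113901 100.51664773 102.5767915 ] 0.42504883
side 474 [ 94.42192569 100.04432072 101.56544178]
 before [ 94.47032844 100.33014481 101.75486712] 0.006591797
```

The dome heights in both views match the initial ones (98th percentile 102.5 and 101.6), so the head has popped up. I'll back off and clear.

Emit:
{"op": "drive_tool", "data": {"translation": [[-10, -1, 0], [-20, -2, 0], [-25, -3, 0], [-10, 0, -20], [0, 0, -40], [0, 0, -40], [-10, -10, -20], [0, 0, 0]], "rot": [[0, 0, 0], [0, 0, 0], [0, 0, 0], [0, 0, 0], [0, 0, 0], [0, 0, 0], [0, 0, 0], [0, 0, 0]]}}

```text
time: 7.33
tcp_pos: [429.9, -219.4, 201.1]
orientation: [3.135, -0.004, 1.196]
ft_force: [0.0, -0.6, -1.2]
gripper_width: 0.5
```

Run:
```python
from h import *
pose=ut();p,d=capture("wrist");cv2.imwrite("pics/wrist6.png",p[:,:,::-1]);head(pose,p,82)
for n in("scene","side"):
    p,d=capture(n);m=red(p);P=world(n,d,m);P=P[np.linalg.norm(P[:,:2]-[531,-184],axis=1)<70];print(n,np.percentile(P[:,2],[50,90,98]))
    if n=="scene":cv2.imwrite("pics/scene6.png",p[:,:,::-1])
```

```text
u 78.69531825251968 t -74.03996356156755 z 201.0987644922039 [ 3.13487813 -0.00401401  1.19600744] 7.3333 [ 0.00359378 -0.59597783 -1.23357251]
head [374.99083521 126.05516168] circ 534.0336303710938 -182.82220458984375 39.397151947021484 ell ((533.9699096679688, -182.7723846435547), (74.03533172607422, 76.44384002685547), 54.16313552856445) wing deg -37.53375555444068 335 sides [np.float64(-38.67862428174639), np.float64(143.14706847407064)]
scene [ 95.70651688 100.95735398 103.08289793]
side [ 95.81746798 100.07259037 101.94576493]
```

View pics/scene6.png

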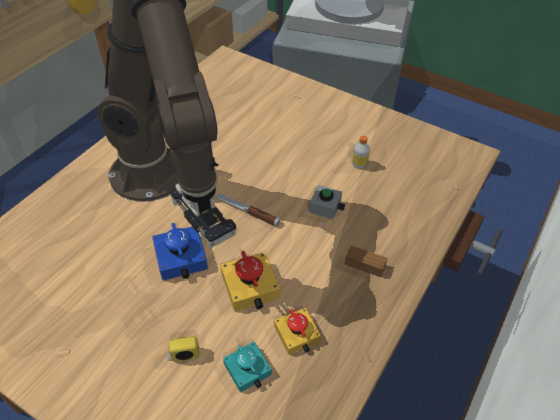

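The final scene view shows the red head up at (249,268) with its wings back along the box axis. The glue, tape, offcut and chisel are in place, and the gripper is clear.

```bash
python3 -c "
from cell import arm
print(arm.hand_in())"
```

```text
the job is handed in; nothing more can be done
None
```

The stop-button check is done and handed in at about 7.5 s of the 42 s allowed. I pressed the large red mushroom button with the closed fingertips until it latched. I then pushed the wing nearer the robot clockwise until the head popped up, and moved clear.

- **Latched:** after pressing, the wrist camera showed the wings turned from about -38° to -4°, which is 34° anticlockwise. The highest force I read while pressing was 13 N.
- **Popped up:** after the push, the wings were back at about -37.5° and the dome height matched the first pictures to about 1 mm. The highest force I read while pushing was about 5 N.
- **Other things:** in the last scene view the glue, tape measure, offcut, chisel and start station looked undisturbed, and the gripper was well clear.

The checks disagreed slightly on where the head's centre was. The wrist-camera estimates differed by about 2.5 mm, and the cruder early estimates from the side and scene cameras by up to about 10 mm. The press landed up to about 5 mm off the wrist camera's centre because the arm drifted sideways, but it still latched.

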